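# Hook the missing shelf arm into the slotted upright and press it down until it locks

### The job

The little bench rack has lost its left shelf arm: hook the loose blue arm into the two slots just above the red spring catch of the empty upright, level with the arm already fitted on the right, then press it down until it is fully home and the catch has snapped back out over its tooth, and let go. The uprights are set by hand, a little higher or lower each time, so feel for the slots with light touches and never force the arm: more than a firm push (50 N) bends the hooks. Leave the bottle, the beaker and the solder reel where they stand.

Things in the scene. Friction and masses are not known exactly. Their poses are not given: they have to be found in the camera images.
- rack: Fixed bench rack: dark foot plate 125x270x8 mm, two aluminium slotted uprights 36 mm wide, 200 mm apart. The right one carries a locked blue arm, the left is empty. Origin: on the bench straight below the middle of the empty upright's front face; x points into that face, y left, z up. The foot spans x -40 to 85, y -235 to 35 mm, the empty upright y -18 to 18, up to z = 256 +-12 mm
- slots (a point): Point fixed to the foot at z = 152 mm above the rack's origin: where the bottom edge of the lower working slot (middle, front face) nominally is. The uprights are clamped by hand 0 to 12 mm higher or lower than that; the offset is not measured. Slots 12 wide, 33 high, a second one 50 mm above; sheet 4 mm thick, 20 mm free behind. Axes as the rack
- bracket: Loose blue folded-steel arm, 0.2 to 0.3 kg, standing on the bench on its underside. Origin: underside, mid-width, in the rear face; x out of the rear face along the hooks, z up. Channel 30 mm wide, sides 34 mm high, x -141 to -10 mm; upturned tip 46 mm high at x = -139; struts rise from x = -65 to the 30 mm wide back column at x -22 to 0, top 106 mm above the underside
- grip (a point): Point on the arm to take it across its two 30 mm wide sides from above: 74 mm before the rear face, 34 mm above the underside (finger tips then 15 mm above it); the centre of mass lies 74 mm before the rear face too. Axes as the arm
- hook (a point): Point on the arm at the end of the lower hook (12 mm out of the rear face), on the lower edge of its tongue, 40 mm above the underside. Tongue 10 high, 8 wide; its end has a lip hanging 20 mm below it; so the end takes 30 mm of height (20 below to 10 above this point). Gap rear face to lip 5.7 mm. The second hook is the same, 50 mm higher. Axes as the arm
- thumb_pad (a point): Centre of the flat pad (24 x 30 mm) on top of the arm's back column, 12 mm before the rear face, 106 mm above the underside: the place to press it down, close over the hooks. Pressed far out along the channel the hooks jam. Axes as the arm
- seat (a point): Point fixed to the foot at z = 112 mm above the rack's origin: where the arm's origin lies when seated and locked, nominally (same unmeasured offset of up to 12 mm up or down). The hooks enter with the arm 20 to 23 mm above its true seat; it then drops to the seat, the tongues resting on the slots' bottom edges, the catch resisting over the last 17 mm. Axes as the rack
- catch (a joint): Red sprung catch of the empty upright, nose 9 to 20 mm above seat height, slanted on top, flat below. In m: 0 = out (7 mm proud of the face), about 0.006 = pushed in while the arm's lock tooth (8 mm round bar at the bottom of its rear face) passes. Preload 1.8 N, 0.3 N more per mm; pressing the arm past it takes about 5 to 15 N. Snaps back to 0 within 1 mm of the seat
- white_bottle: White bottle, 54 mm across, 154 mm high, standing behind and left of the rack; origin at the centre of its underside.
- beaker: Glass beaker, 53 mm across, 71 mm high, standing left of the rack; origin at the centre of its underside.
- solder_reel: Blue and white solder reel, 56 mm across, 33 mm high, lying flat in front of the rack; origin at the centre of its underside.
Mind the look-alikes: they are no part of the job. Of the things like the bracket, leave any that is green; of the rest the larger one is meant.

How it is judged:
On the way, in this order (a step that is already met when the one before it is completed fails the run):
1. both hooks of the arm are through the slots, the arm still raised above the catch (x of bracket in the frame of rack between -0.004 and 0.002 m and y of bracket in the frame of rack between -0.004 and 0.004 m and angle between bracket's own z axis and vertical below 0.07 rad and angle between the x axis of bracket and the x axis of rack, either way round below 0.09 rad and z of bracket in the frame of rack between 0.11 and 0.15 m and value of joint catch below 0.003 m), for 0.1 s.
2. the arm, in its slots, is pressed down past the catch, which it pushes in (x of bracket in the frame of rack between -0.004 and 0.002 m and y of bracket in the frame of rack between -0.004 and 0.004 m and angle between bracket's own z axis and vertical below 0.07 rad and angle between the x axis of bracket and the x axis of rack, either way round below 0.09 rad and value of joint catch above 0.0045 m).
At the end, for the whole second after the job is handed in: The arm hangs at rest in the two slots above the catch: rear face within 4 mm of the upright's face, within 4 mm of its middle, level within 0.07 rad, square within 0.09 rad; underside 97.5 to 126.5 mm above the bench; the red catch out again (less than 1.5 mm in) (x of bracket in the frame of rack between -0.004 and 0.002 m and y of bracket in the frame of rack between -0.004 and 0.004 m and angle between bracket's own z axis and vertical below 0.07 rad and angle between the x axis of bracket and the x axis of rack, either way round below 0.09 rad and z of bracket in the frame of rack between 0.0975 and 0.1265 m and value of joint catch below 0.0015 m and linear speed of bracket below 0.01 m/s and angular speed of bracket below 0.1 rad/s); the robot touches nothing.
It fails at once if the arm is forced against the rack (more than 50 N) (contact force between bracket and rack above 50 N).
It fails at once if the white bottle is moved more than 25 mm or tipped (distance of white_bottle from where it was at the start of the episode above 0.025 m or angle between white_bottle's own z axis and vertical above 0.3 rad).
It fails at once if the beaker is moved more than 25 mm or tipped (distance of beaker from where it was at the start of the episode above 0.025 m or angle between beaker's own z axis and vertical above 0.3 rad).
It fails at once if the solder reel is moved more than 25 mm or tipped (distance of solder_reel from where it was at the start of the episode above 0.025 m or angle between solder_reel's own z axis and vertical above 0.3 rad).
It also fails if it takes over 67 s, if anything falls off the work surface, if the arm or the gripper's body presses on something with over 40 N, if the wrist force passes 120 N, or if a joint passes its speed limit or range.

### The arm

A 6-joint arm with a two-finger parallel gripper is mounted at the origin on the work surface; the furniture and walls round the work are solid. World frame = base frame: x ahead of the robot, y to its left, z up, the work surface at z = 0. Lengths are in m, angles in rad, forces in N, time in s.
With the tool pointing down it reaches from about 0.3 to 0.775 m from the base axis. Payload 14.6 kg.
Tool frame: the origin (TCP) lies at the very end of the fingers, on their centre line; the grasp point (between the pads) lies 19 mm behind it; z points along the fingers, y is the line along which they close (so a half turn about z gives the same grasp; the last joint's range is limited). The gripper opens to 94 mm and grips with 3 to 60 N. Pads are 16 mm wide; open, the fingers measure 119 mm over their backs; the gripper's body (75 mm by 177 mm) begins 78 mm behind the grasp point.
Start: joints at [1.266, 0.3, 1.521, -0, 1.321, -0.067], TCP at [0.13, 0.535, 0.205] pointing down, gripper open.
Joint ranges: [-3.03, 3.03], [-0.79, 2.21], [0.23, 2.52], [-1.04, 4.18], [0, 3.07], [-2.55, 2.55]. Speed limits (rad/s): [2.22, 2.22, 2.57, 3.14, 3.14, 3.14].

### API

Orientations are given as [roll, pitch, yaw] about the fixed x, y, z axes, in that order (R = Rz(yaw) Ry(pitch) Rx(roll)).
In Python, from station import ctrl, cams gives the robot as it stands. The module is installed in compiled form; this text tells all that it offers.
- The arm moves only by the tool arm_command, never from a script. Its argument "plan" is a list that holds one entry, the list of rows, each a list of 7 numbers: the shift along the tool's x, y, z in parts of the range, where 1.0 means 800 mm, then the turn, a rotation vector about the tool's x, y, z in parts of the range, where 1.0 means 180 degrees, then the closure, from -1 (fully open) to 1 (shut). A call has 1 to 12 rows; each row is the pose to reach, as a shift and turn from the pose commanded when the call began, along the tool's axes at that moment; what a row does not reach only later rows make up. A row lasts 1/10 s, in which the tool goes at most 50 mm and 8.59 degrees, less where a joint would pass 70% of its speed; a pose out of reach is approached as far as the arm can. A call with a gripper value outside its range is refused whole. The fingers move at their own pace and stop on an object; "squeeze" is the grip in N (left out, the last holds). Time passes only in rows, so rows that repeat a pose let the fingers close. It gives the time, the measured TCP pose, the force, the opening and the grip force at its end, in the units of the state.
- ctrl.get_obs(): the state, without advancing time (a new reading comes with each control period).
- cams.camera(name): name is "scene" or "side" or "wrist"; returns (picture, depth): 480x640x3 uint8, blue, green, red; 480x640 float32, m along the optical axis (not along the pixel's ray), 0 where there is no reading.
- cams.camera_info(name): a dict with "fx", "fy", "cx", "cy" (pixels), "world_to_cam" (4x4, takes a point from world to camera coordinates). Camera axes: x right, y down, z forward; pixel columns grow to the right and rows downward; lengths in m; the calibration is good to about 2 mm. A picture is of the moment at which its call begins: read the wrist's pose just before it. camera_info takes no time and is no camera call; for the wrist camera it gives the pose at the moment of the call.
- ctrl.hand_in(): hands the job in; it is judged then, once.
The state is a dict: "time_s": time; "qpos": joint angles; "joint_vel": joint speeds; "tau": joint torques, N m; "ee_pos": TCP position; "eef_rot": TCP orientation; "force": force on the tool from outside, world axes, zero at the start; "moment": the same for the moment, N m; "grip_width": finger opening in m; "grip_force": force on a finger pad.
Only numpy, scipy, OpenCV 4.12 (cv2) and the standard library are available. Lean on these libraries where they do the work, as an engineer would, in place of code of your own. Each camera call takes 0.05 s, during which the arm holds its last target. There are 200 camera calls.

## Working session

There is one attempt and no reset: what is moved stays moved. The work goes in short steps, Python scripts to look and compute and a tool call to move; the robot and the scene stay as the last step left them, time stands still between calls to the robot, and variables do not carry over. Pictures are saved under pics/ and viewed, at most 10 in all, crops included, and the job is handed in when it is done.

Besides the shell and the picture viewer there is one more tool, called after "Emit:" as name(argument=value, ...) on one line, values as JSON. arm_command: Moves the arm, as the interface text tells. Its arguments: {"type":"object","properties":{"plan":{"type":"array"},"squeeze":{"type":"number"}},"required":["plan"]}

```bash
mkdir -p pics; cat > h.py <<'E'
import numpy as np, cv2
from station import ctrl, cams
from scipy.spatial.transform import Rotation as R
def cloud(n):
    im,d=cams.camera(n); k=cams.camera_info(n)
    v,u=np.mgrid[0:480,0:640]
    p=np.stack([(u-k['cx'])/k['fx']*d,(v-k['cy'])/k['fy']*d,d],-1)
    M=np.linalg.inv(np.array(k['world_to_cam']))
    return im,d,p@M[:3,:3].T+M[:3,3]
E
python3 - <<'E'
from h import *
o=ctrl.get_obs(); print({k:np.round(v,3) for k,v in o.items()})
for n in ('scene','side'):
    im,d,P=cloud(n); cv2.imwrite(f'pics/{n}0.png',im); np.savez(f'{n}0.npz',im=im,d=d,P=P)
    print(n,np.linalg.inv(cams.camera_info(n)['world_to_cam']).round(3)[:3])
E
```

```text
{'time_s': np.float64(0.0), 'qpos': array([ 1.266,  0.3  ,  1.522, -0.   ,  1.321, -0.067]), 'joint_vel': array([ 0.002, -0.002,  0.   ,  0.001, -0.   , -0.001]), 'tau': array([ 2.0000e-03, -5.3181e+01, -3.5273e+01,  7.1000e-02,  2.4000e-02,
       -0.0000e+00]), 'ee_pos': array([0.129, 0.534, 0.205]), 'eef_rot': array([-3.14 , -0.   ,  2.904]), 'force': array([ 0.902, -0.053,  0.92 ]), 'moment': array([ 0.051, -0.033, -0.012]), 'grip_force': np.float64(0.0), 'grip_width': np.float64(0.094)}
scene [[ 0.497 -0.607  0.62  -0.01 ]
 [-0.867 -0.336  0.367 -0.245]
 [-0.014 -0.72  -0.694  0.797]]
side [[-0.909 -0.269  0.317  0.249]
 [-0.416  0.562 -0.715  0.861]
 [ 0.014 -0.782 -0.623  0.789]]
```

View pics/scene0.png

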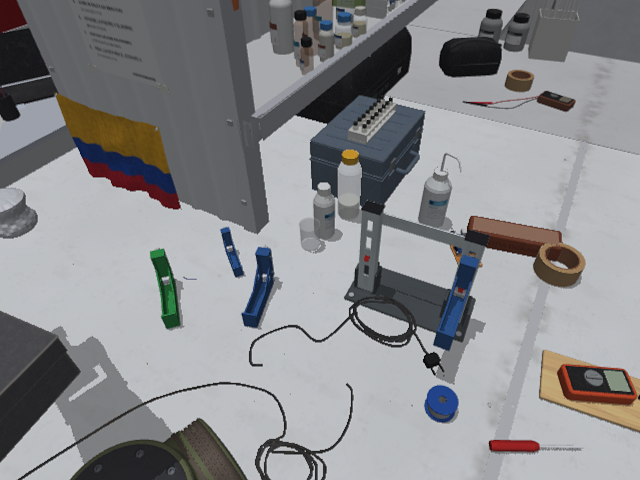

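View pics/side0.png

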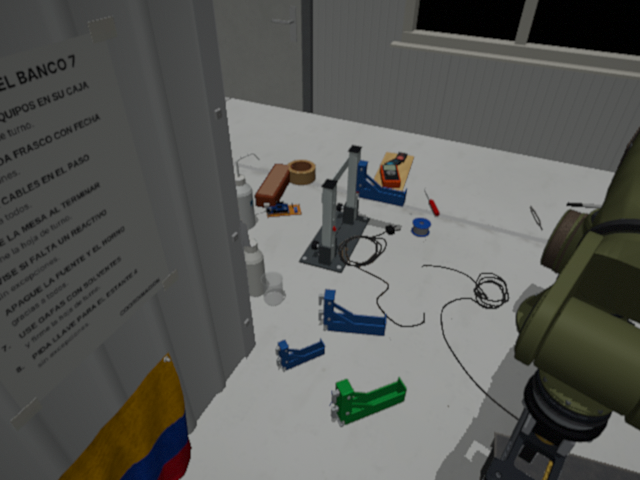

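Scene view: the large loose blue arm is at (258,288), the small one at (232,250) and the green one at (165,288). The empty upright is at (370,245) with its red catch at about (367,258), and the reel is at (441,403). Side view: the arm is at (350,315) and the empty upright at (330,220). Next I'll measure both.

```bash
python3 - <<'E'
from h import *
def comps(n,lo,hi):
    z=np.load(n+'0.npz'); hsv=cv2.cvtColor(z['im'],cv2.COLOR_BGR2HSV)
    m=cv2.inRange(hsv,lo,hi); N,L,S,C=cv2.connectedComponentsWithStats(m)
    return z,[(L==i,C[i],S[i]) for i in range(1,N) if S[i][4]>(100 if lo[0]>20 else 4)]
B={}
for n in('scene','side'):
    z,c=comps(n,(100,120,40),(125,255,255))
    for m,ct,s in c:
        p=z['P'][m&(z['d']>0)]
        if len(p)<50: continue
        print(n,'blue',ct.round(),s[4],p.min(0).round(3),p.max(0).round(3))
        if np.hypot(*(ct-{'scene':(258,288),'side':(350,317)}[n]))<25: B[n]=p
    z,c=comps(n,(0,150,80),(6,255,255))
    for m,ct,s in c:
        p=z['P'][m&(z['d']>0)]
        if len(p) : print(n,'red',ct.round(),s[4],np.median(p,0).round(4))
for n,p in B.items():
    p=p[p[:,2]>0.004]
    r=cv2.minAreaRect((p[:,:2]*1000).astype(np.float32)); print(n,r, cv2.boxPoints(r).round(1).tolist(), p[:,2].max())
    t=p[p[:,2]>0.095]; print('top pts',len(t),t.mean(0).round(4),np.percentile(t,[2,98],axis=0).round(4).tolist())
    t=p[p[:,2]>np.percentile(p[:,2],99)]; print(t.mean(0))
np.savez('B.npz',**B)
# rack foot: dark points at z ~8mm ; uprights
for n in('scene','side'):
    z=np.load(n+'0.npz');P=z['P'];g=z['im'].max(-1)
    k=(P[...,0]>.3)&(P[...,0]<.75)&(P[...,1]>-.35)&(P[...,1]<.3)
    f=k&(P[...,2]>.004)&(P[...,2]<.012)&(g<75)
    N,L,S,C=cv2.connectedComponentsWithStats(f.astype(np.uint8)); 
    i=1+S[1:,4].argmax(); p=P[L==i]; print(n,'foot',C[i],S[i],len(p)); r=cv2.minAreaRect((p[:,:2]*1000).astype(np.float32)); print(r,cv2.boxPoints(r).round(1).tolist())
    h=k&(P[...,2]>.225)&(P[...,2]<.29); p=P[h]; print('tops',len(p),p.min(0),p.max(0))
    N,L,S,C=cv2.connectedComponentsWithStats(h.astype(np.uint8))
    for i in range(1,N):
        if S[i,4]>30:p=P[L==i];print(C[i].round(),S[i,4],p.mean(0).round(4),p.min(0).round(4),p.max(0).round(4))
E
```

```text
scene blue [344.  16.] 127 [1.127 0.337 0.346] [1.303 0.459 0.4  ]
scene blue [126. 165.] 1592 [0.604 0.581 0.058] [0.625 0.963 0.13 ]
scene blue [231. 252.] 381 [ 0.489  0.283 -0.003] [0.565 0.372 0.077]
scene blue [259. 288.] 1220 [ 0.388  0.164 -0.002] [0.529 0.234 0.108]
scene blue [455. 303.] 1492 [ 0.47  -0.217  0.006] [ 0.819 -0.171  0.209]
scene blue [441. 402.] 797 [ 0.392 -0.262 -0.001] [ 0.448 -0.208  0.037]
scene red [471. 222.] 11 [ 0.9016 -0.1431  0.0468]
scene red [366. 258.] 23 [0.5959 0.0068 0.1164]
scene red [460. 290.] 15 [ 0.6077 -0.1924  0.1158]
scene red [597. 391.] 876 [ 0.5694 -0.4732  0.0361]
scene red [514. 445.] 372 [ 0.4086 -0.3678  0.0166]
side blue [376. 189.] 848 [ 0.473 -0.213  0.103] [ 0.612 -0.17   0.209]
side blue [421. 223.] 143 [ 0.396 -0.253  0.023] [ 0.445 -0.204  0.037]
side blue [351. 319.] 1266 [ 0.391  0.135 -0.   ] [0.527 0.24  0.109]
side blue [299. 354.] 666 [ 0.493  0.288 -0.   ] [0.562 0.378 0.078]
side blue [160. 453.] 1629 [0.606 0.593 0.063] [0.624 0.714 0.133]
side red [382. 170.] 8 [ 0.6223 -0.4713  0.04  ]
side red [384. 178.] 5 [
[... 1393 characters left out ...]
-0.0126  0.225 ] [0.63   0.0273 0.2465]
[476. 240.] 413 [ 0.6209 -0.1919  0.2401] [ 0.6098 -0.2121  0.225 ] [ 0.6442 -0.1592  0.2472]
side foot [337.06673022 241.62154433] [ 300  210   70   62 1049] 1049
((622.1537475585938, -85.686767578125), (134.345703125, 269.6438293457031), 4.486940860748291) [[544.5999755859375, 43.5], [565.7000122070312, -225.39999389648438], [699.7000122070312, -214.8000030517578], [678.5999755859375, 54.0]]
tops 375 [ 0.59804374 -0.20944356  0.22502033] [0.64389538 0.03359067 0.24836196]
[354. 151.] 150 [ 0.6258 -0.1806  0.2393] [ 0.6112 -0.2094  0.2251] [ 0.6439 -0.1463  0.2484]
[330. 184.] 225 [0.6142 0.0055 0.2386] [ 0.598  -0.1353  0.225 ] [0.6378 0.0336 0.2476]
```

```bash
python3 - <<'E'
from h import *
o=ctrl.get_obs(); k=cams.camera_info('wrist'); M=np.linalg.inv(k['world_to_cam'])
T=np.eye(4);T[:3,:3]=R.from_euler('xyz',o['eef_rot']).as_matrix();T[:3,3]=o['ee_pos']
print((np.linalg.inv(T)@M).round(3),k['fx'],k['cx'],k['cy'])
# refine bracket lateral axis and rack
for n in('scene','side'):
    z=np.load(n+'0.npz');P=z['P'];im=z['im']
    # upright tops: top plane points
    k=(P[...,0]>.57)&(P[...,0]<.68)&(P[...,1]>-.25)&(P[...,1]<.06)
    t=k&(P[...,2]>.243)
    N,L,S,C=cv2.connectedComponentsWithStats(t.astype(np.uint8))
    for i in range(1,N):
        if S[i,4]>15:p=P[L==i];r=cv2.minAreaRect((p[:,:2]*1000).astype(np.float32));print(n,'top',S[i,4],np.median(p[:,2]).round(4),r,cv2.boxPoints(r).round(1).tolist())
    # front face of the empty upright: slabs 
    for y0,nm in((.006,'L'),(-.192,'R')):
        m=k&(abs(P[...,1]-y0)<.017)&(P[...,2]>.21)&(P[...,2]<.236)&(P[...,0]<.63)
        p=P[m]
        if len(p)>10: print(n,nm,len(p),np.percentile(p,[5,25,50],axis=0).round(4).tolist())
    # fitted arm top
    m=k&(abs(P[...,1]+.192)<.03)&(im[...,0]>im[...,2]*1.8)&(P[...,2]>.18)
    p=P[m]; print('fitted top',np.percentile(p[:,2],[80,90,95,98]).round(4)); q=p[p[:,2]>np.percentile(p[:,2],70)];print(q.mean(0).round(4),np.percentile(q,[3,97],axis=0).round(4).tolist())
E
```

```text
[[ 0.001 -0.964 -0.265  0.076]
 [ 1.     0.001 -0.     0.001]
 [ 0.    -0.265  0.964 -0.18 ]
 [ 0.     0.     0.     1.   ]] 359.0446828076274 314.4041679219971 243.02494000363976
scene top 170 0.2442 ((612.4569091796875, 7.138027191162109), (31.984785079956055, 39.25414276123047), 2.04376220703125) [[595.7999877929688, 26.200000762939453], [597.2000122070312, -13.0], [629.0999755859375, -11.899999618530273], [627.7000122070312, 27.299999237060547]]
scene top 240 0.2445 ((625.3285522460938, -191.82479858398438), (30.122888565063477, 39.48002624511719), 2.6955087184906006) [[609.4000244140625, -172.8000030517578], [611.2000122070312, -212.3000030517578], [641.2999877929688, -210.8000030517578], [639.4000244140625, -171.39999389648438]]
scene L 173 [[0.5982, -0.0107, 0.2118], [0.5996, -0.0089, 0.2179], [0.6007, -0.0005, 0.2244]]
scene R 174 [[0.6113, -0.2076, 0.2122], [0.6125, -0.2021, 0.219], [0.6133, -0.191, 0.2259]]
fitted top [0.2068 0.2071 0.2074 0.2078]
[ 0.5994 -0.1929  0.2071] [[0.587, -0.2071, 0.2064], [0.6106, -0.1798, 0.2086]]
side top 79 0.2454 ((627.1793823242188, -188.2384033203125), (30.13665008544922, 45.3834228515625), 5.715712547302246) [[609.9000244140625, -167.1999969482422], [614.4000244140625, -212.3000030517578], [644.4000244140625, -209.3000030517578], [639.9000244140625, -164.1999969482422]]
side top 114 0.2452 ((613.7942504882812, 12.32132625579834), (29.189664840698242, 42.65208053588867), 5.782849311828613) [[597.0999755859375, 32.099998474121094], [601.4000244140625, -10.399999618530273], [630.5, -7.400000095367432], [626.2000122070312, 35.0]]
side L 35 [[0.6008, -0.0084, 0.2111], [0.6019, -0.0035, 0.217], [0.6028, 0.003, 0.2223]]
side R 28 [[0.6143, -0.2055, 0.2141], [0.615, -0.1989, 0.2186], [0.6163, -0.1931, 0.2247]]
fitted top [0.2075 0.2081 0.2086 0.209 ]
[ 0.6009 -0.1841  0.2078] [[0.5912, -0.1962, 0.2065], [0.6109, -0.1743, 0.2091]]
```

Careful with the scale: shifts go in shares of 800 mm and turns go in shares of 180 degrees. That gives: -396 mm is -0.495, -360 mm is -0.45, -0.557 rad is -0.1773.

Emit:
arm_command(plan=[[[-0.05, -0.0313, 0, 0, 0, -0.0159, -1], [-0.1, -0.0625, 0, 0, 0, -0.0318, -1], [-0.15, -0.0938, 0, 0, 0, -0.0637, -1], [-0.2, -0.125, 0, 0, 0, -0.0955, -1], [-0.25, -0.1563, 0, 0, 0, -0.1273, -1], [-0.3, -0.1875, 0, 0, 0, -0.1592, -1], [-0.35, -0.2188, 0, 0, 0, -0.1773, -1], [-0.4, -0.25, 0, 0, 0, -0.1773, -1], [-0.45, -0.2813, 0, 0, 0, -0.1773, -1], [-0.495, -0.3088, 0, 0, 0, -0.1773, -1], [-0.495, -0.3088, 0, 0, 0, -0.1773, -1], [-0.495, -0.3088, 0, 0, 0, -0.1773, -1]]])

```text
time_s: 1.3
ee_pos: [0.4563, 0.2007, 0.205]
eef_rot: [3.142, -0.001, -2.824]
force: [-0.6, 0.6, -0.2]
grip_width: 0.0942
grip_force: 0.0
```

```bash
cat >> h.py <<'E'
def tool():
    o=ctrl.get_obs(); return np.array(o['ee_pos'])*1e3, R.from_euler('xyz',o['eef_rot']).as_matrix(), o
def goto(p,yaw):   # tool-frame shift (mm) and turn to reach world p (mm), tool down with yaw
    t,M,o=tool(); G=R.from_euler('xyz',[np.pi,0,yaw]).as_matrix()
    print('tcp',t.round(1),np.round(o['eef_rot'],3),'t',o['time_s'],'F',np.round(o['force'],1),'w',round(float(o['grip_width'])*1e3,1))
    print('shift',(M.T@(np.array(p)-t)).round(1),'turn',R.from_matrix(M.T@G).as_rotvec().round(3))
E
python3 - <<'E'
from h import *
goto((456,201,15),3.461)
im,d,P=cloud('wrist'); cv2.imwrite('pics/w1.png',im)
m=cv2.inRange(cv2.cvtColor(im,cv2.COLOR_BGR2HSV),(100,120,40),(125,255,255)); N,L,S,C=cv2.connectedComponentsWithStats(m)
for i in range(1,N):
    if S[i,4]>300:
        p=P[(L==i)&(d>0)]; print(C[i],S[i,4],p.min(0).round(3),p.max(0).round(3))
        q=p[p[:,2]>.1]; 
        if len(q)>50:
            for s,nm in((p[p[:,2]>.02],'all'),(q,'pad')):
                r=cv2.minAreaRect((s[:,:2]*1000).astype(np.float32)); print(nm,np.median(s[:,2]).round(4),r,cv2.boxPoints(r).round(1).tolist())
E
```

```text
tcp [456.3 200.7 205. ] [ 3.142e+00 -1.000e-03 -2.824e+00] t 1.3 F [-0.6  0.6 -0.2] w 94.2
shift [ -0.    0.3 190. ] turn [ 0.    -0.001 -0.002]
[313.53690037 211.15424354] 2710 [0.391 0.169 0.001] [0.515 0.23  0.065]
[396.2090784  308.55158184] 727 [0.449 0.249 0.001] [0.556 0.36  0.225]
[315.37272727 313.47272727] 770 [0.501 0.207 0.104] [0.529 0.238 0.109]
all 0.1067 ((515.0972290039062, 222.18382263183594), (22.387426376342773, 27.168991088867188), 18.841083526611328) [[500.1000061035156, 231.39999389648438], [508.8999938964844, 205.6999969482422], [530.0999755859375, 212.89999389648438], [521.2999877929688, 238.6999969482422]]
pad 0.1067 ((515.0972290039062, 222.18382263183594), (22.387426376342773, 27.168991088867188), 18.841083526611328) [[500.1000061035156, 231.39999389648438], [508.8999938964844, 205.6999969482422], [530.0999755859375, 212.89999389648438], [521.2999877929688, 238.6999969482422]]
```

Converted, 190 mm is 0.2375, 180 mm is 0.225, -0.005 rad is -0.0016.

Emit:
arm_command(plan=[[[0, 0.0013, 0.05, 0, 0, -0.0016, -1], [0, 0.0013, 0.1, 0, 0, -0.0016, -1], [0, 0.0013, 0.15, 0, 0, -0.0016, -1], [0, 0.0013, 0.1938, 0, 0, -0.0016, -1], [0, 0.0013, 0.225, 0, 0, -0.0016, -1], [0, 0.0013, 0.2375, 0, 0, -0.0016, -1], [0, 0.0013, 0.2375, 0, 0, -0.0016, -1], [0, 0.0013, 0.2375, 0, 0, -0.0016, 1], [0, 0.0013, 0.2375, 0, 0, -0.0016, 1], [0, 0.0013, 0.2375, 0, 0, -0.0016, 1], [0, 0.0013, 0.2375, 0, 0, -0.0016, 1], [0, 0.0013, 0.2375, 0, 0, -0.0016, 1]]], squeeze=40)

```text
time_s: 2.55
ee_pos: [0.4561, 0.2022, 0.0158]
eef_rot: [3.142, 0.001, -2.817]
force: [0.2, -0.3, 0.4]
grip_width: 0.0575
grip_force: 0.0
```

Emit:
arm_command(plan=[[[0, 0, 0, 0, 0, 0, 1], [0, 0, 0, 0, 0, 0, 1], [0, 0, 0, 0, 0, 0, 1], [0, 0, 0, 0, 0, 0, 1], [0, 0, 0, 0, 0, 0, 1], [0, 0, 0, 0, 0, 0, 1], [0, 0, 0, 0, 0, 0, 1], [0, 0, 0, 0, 0, 0, 1], [0, 0, 0, 0, 0, 0, 1], [0, 0, 0, 0, 0, 0, 1]]])

```text
time_s: 3.55
ee_pos: [0.4559, 0.2021, 0.0154]
eef_rot: [-3.142, -0.0, -2.817]
force: [0.6, -1.2, -0.6]
grip_width: 0.0304
grip_force: 40.0
```

Converted, -123 mm is -0.1538, -90 mm is -0.1125.

Emit:
arm_command(plan=[[[0, 0, -0.025, 0, 0, 0, 1], [0, 0, -0.0688, 0, 0, 0, 1], [0, 0, -0.1125, 0, 0, 0, 1], [0, 0, -0.1538, 0, 0, 0, 1], [0, 0, -0.1538, 0, 0, 0, 1]]])

```text
time_s: 4.05
ee_pos: [0.4574, 0.2028, 0.1423]
eef_rot: [3.141, 0.006, -2.817]
force: [0.4, -0.5, -3.5]
grip_width: 0.0297
grip_force: 40.0
```

```bash
python3 - <<'E'
from h import *
goto((487.2,3.1,138.5),3.207)
E
```

```text
tcp [457.4 202.8 142.3] [ 3.141  0.006 -2.817] t 4.05 F [ 0.4 -0.5 -3.5] w 29.7
shift [  35.4 -198.8    3.5] turn [0.001 0.006 0.259]
```

Converted, -198 mm is -0.2475, -180 mm is -0.225, 0.259 rad is 0.0824.

Emit:
arm_command(plan=[[[0.0063, -0.0375, 0, 0, 0, 0.0159, 1], [0.015, -0.0875, 0, 0, 0, 0.0414, 1], [0.0238, -0.1375, 0, 0, 0, 0.0637, 1], [0.0325, -0.1875, 0, 0, 0, 0.0824, 1], [0.04, -0.225, 0, 0, 0, 0.0824, 1], [0.0438, -0.2475, 0, 0, 0, 0.0824, 1], [0.0438, -0.2475, 0, 0, 0, 0.0824, 1], [0.0438, -0.2475, 0, 0, 0, 0.0824, 1], [0.0438, -0.2475, 0, 0, 0, 0.0824, 1]]])

```text
time_s: 4.95
ee_pos: [0.4855, 0.0042, 0.1379]
eef_rot: [3.141, -0.001, -3.076]
force: [0.3, -0.7, -4.0]
grip_width: 0.0299
grip_force: 40.0
```

```bash
python3 - <<'E'
from h import *
goto((487.2,3.1,138.5),3.207)
for n in('wrist','scene','side'):
    im,d,P=cloud(n); np.savez(n+'2.npz',im=im,d=d,P=P); cv2.imwrite(f'pics/{n}2.png',im)
    k=(P[...,0]>.55)&(P[...,0]<.68)&(P[...,1]>-.25)&(P[...,1]<.06)
    t=k&(P[...,2]>.241)&(P[...,2]<.26)
    N,L,S,C=cv2.connectedComponentsWithStats(t.astype(np.uint8))
    for i in range(1,N):
        if S[i,4]>25:p=P[L==i];r=cv2.minAreaRect((p[:,:2]*1000).astype(np.float32));print(n,'top',S[i,4],np.percentile(p[:,2],[50,90]).round(4),np.array(r[0]).round(1),r[1],r[2])
    hsv=cv2.cvtColor(im,cv2.COLOR_BGR2HSV); m=(cv2.inRange(hsv,(100,120,40),(125,255,255))>0)
    m&=(P[...,0]>.5)&(P[...,0]<.63)&(P[...,1]>-.25)&(P[...,1]<.06)&(P[...,2]>.2)
    N,L,S,C=cv2.connectedComponentsWithStats(m.astype(np.uint8))
    for i in range(1,N):
        if S[i,4]>25:p=P[L==i];zt=np.percentile(p[:,2],80);p=p[p[:,2]>zt-.004];r=cv2.minAreaRect((p[:,:2]*1000).astype(np.float32));print(n,'pad',len(p),np.percentile(p[:,2],[50,90]).round(4),np.array(r[0]).round(1),r[1],r[2],C[i].round())
v=np.hstack([np.load('scene2.npz')['im'][150:350,250:500],np.load('side2.npz')['im'][120:320,240:490]]); cv2.imwrite('pics/c2.png',cv2.resize(v,(800,320),interpolation=3))
E
```

```text
tcp [485.5   4.2 137.9] [ 3.141e+00 -1.000e-03 -3.076e+00] t 4.95 F [ 0.3 -0.7 -4. ] w 29.9
shift [-1.6 -1.2 -0.6] turn [ 0.    -0.001  0.001]
scene top 86 [0.2441 0.2451] [613.2  -3.4] (30.90318489074707, 18.02769660949707) 2.43015193939209
scene top 271 [0.2442 0.2456] [ 625.1 -191.9] (33.056278228759766, 39.96481704711914) 6.992721080780029
scene pad 166 [0.2064 0.2077] [ 600.5 -193.3] (25.391454696655273, 29.022396087646484) 4.545929908752441 [469. 261.]
side top 84 [0.2453 0.2464] [ 627.3 -189.6] (30.047348022460938, 45.710289001464844) 2.2507290840148926
side top 122 [0.2451 0.2464] [614.4   9.5] (29.913869857788086, 43.57197952270508) 4.528929233551025
side pad 40 [0.2068 0.2085] [566.  -82.2] (24.449302673339844, 242.94239807128906) 18.47738265991211 [362. 164.]
side pad 58 [0.229  0.2303] [549.9  10.7] (17.79892921447754, 32.16498565673828) 8.343914985656738 [353. 199.]
```

View pics/c2.png

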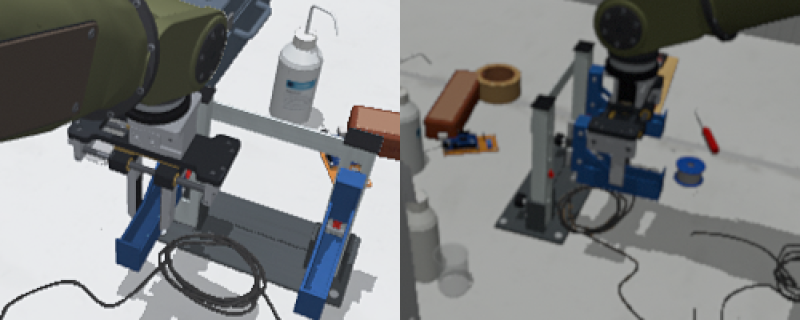

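View pics/wrist2.png

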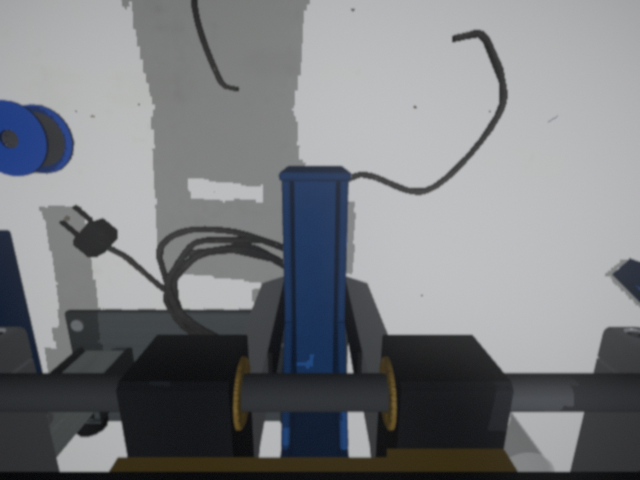

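The side crop shows the arm held about 40 mm in front of the upright, with the red catch at (550,172). The wrist view only shows the arm's channel at (315,300) and not the upright. I'll lift over the rack and measure both upright tops with the wrist camera, since it matched the grasp well.

Converted, -212 mm is -0.265, -195 mm is -0.2438.

Emit:
arm_command(plan=[[[0, 0, -0.0375, 0, 0, 0, 1], [0, 0, -0.0938, 0, 0, 0, 1], [0, 0, -0.15, 0, 0, 0, 1], [0, -0.025, -0.2, 0, 0, 0, 1], [-0.0188, -0.0625, -0.2438, 0, 0, 0, 1], [-0.0438, -0.0938, -0.265, 0, 0, 0, 1], [-0.0625, -0.115, -0.265, 0, 0, 0, 1], [-0.0675, -0.1225, -0.265, 0, 0, 0, 1], [-0.0675, -0.1225, -0.265, 0, 0, 0, 1], [-0.0675, -0.1225, -0.265, 0, 0, 0, 1]]])

```text
time_s: 6.1
ee_pos: [0.5456, -0.0901, 0.3501]
eef_rot: [3.141, -0.001, -3.076]
force: [-0.4, 0.7, -2.3]
grip_width: 0.0297
grip_force: 40.0
```

```bash
python3 - <<'E'
from h import *
goto((487.2,3.1,138.5),3.207)
im,d,P=cloud('wrist'); np.savez('wrist3.npz',im=im,d=d,P=P); cv2.imwrite('pics/wrist3.png',im)
t=(P[...,2]>.235)&(P[...,2]<.255)&(P[...,0]>.55)&(d>0)
N,L,S,C=cv2.connectedComponentsWithStats(t.astype(np.uint8))
for i in range(1,N):
    if S[i,4]>60:p=P[L==i];r=cv2.minAreaRect((p[:,:2]*1000).astype(np.float32));print('top',S[i],C[i].round(),np.percentile(p[:,2],[10,50,90]).round(4),np.array(r[0]).round(1),np.round(r[1],1),r[2])
E
```

```text
tcp [545.6 -90.1 350.1] [ 3.141e+00 -1.000e-03 -3.076e+00] t 6.1 F [-0.4  0.7 -2.3] w 29.7
shift [ 52.   96.8 211.7] turn [ 0.    -0.001  0.   ]
top [ 171  305   49   30 1355] [196. 320.] [0.2442 0.2457 0.2466] [ 625.3 -188.6] [26.8 39.9] 4.162265777587891
top [ 399  305   48   30 1344] [423. 320.] [0.2442 0.2457 0.2466] [612.   10.4] [26.4 40.4] 4.387221336364746
```

View pics/wrist3.png

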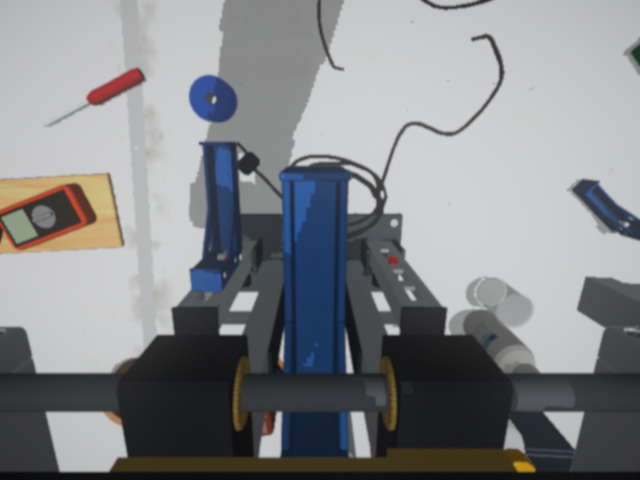

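```bash
python3 - <<'E'
from h import *
z=np.load('wrist3.npz'); im,d,P=z['im'],z['d'],z['P']
hsv=cv2.cvtColor(im,cv2.COLOR_BGR2HSV)
m=(cv2.inRange(hsv,(100,120,40),(125,255,255))>0)&(P[...,2]>.198)&(P[...,2]<.215)&(P[...,1]<-.15)
p=P[m]; r=cv2.minAreaRect((p[:,:2]*1000).astype(np.float32)); print('fitted pad',len(p),np.percentile(p[:,2],[10,50,90]).round(4),r)
a=np.deg2rad(3.82); 
for nm,O in(('L',(.612,.0104)),('R',(.6253,-.1886))):
    v=P-np.array([*O,0]); X=v[...,0]*np.cos(a)+v[...,1]*np.sin(a); Y=-v[...,0]*np.sin(a)+v[...,1]*np.cos(a)
    for z0,z1 in((.19,.21),(.21,.235),(.13,.16),(.16,.19)):
        q=(P[...,2]>z0)&(P[...,2]<z1)&(abs(Y)<.03)&(abs(X)<.03)&(d>0)
        if nm=='R': q&=~m
        if q.sum()>30: print(nm,z0,q.sum(),'X',np.percentile(X[q],[10,50,90]).round(4),'Y',np.percentile(Y[q],[1,5,50,95,99]).round(4))
c=cv2.inRange(hsv,(0,150,60),(8,255,255)); q=(c>0)&(P[...,0]>.57)&(P[...,0]<.63)&(P[...,1]>-.22)
N,L,S,C=cv2.connectedComponentsWithStats(q.astype(np.uint8))
for i in range(1,N): print('red',S[i,4],C[i],np.median(P[L==i],0).round(4))
# slots along left face: bright/dark profile
v=P-np.array([.612,.0104,0]); X=v[...,0]*np.cos(a)+v[...,1]*np.sin(a); Y=-v[...,0]*np.sin(a)+v[...,1]*np.cos(a)
q=(abs(Y)<.018)&(X>-.02)&(X<-.008)&(P[...,2]>.11)&(P[...,2]<.235)
x0,y0,w,h=cv2.boundingRect(q.astype(np.uint8)); print(x0,y0,w,h)
cv2.imwrite('pics/up3.png',cv2.resize(im[y0-5:y0+h+5,x0-10:x0+w+10],None,fx=8,fy=8,interpolation=cv2.INTER_CUBIC))
E
```

```text
fitted pad 675 [0.2068 0.2077 0.2086] ((601.5490112304688, -189.48297119140625), (22.849651336669922, 29.089927673339844), 3.2147984504699707)
L 0.19 441 X [-0.0108 -0.0096  0.0133] Y [-0.0292 -0.0263 -0.0126  0.0149  0.0175]
L 0.21 660 X [-0.0109 -0.0102  0.0136] Y [-0.0292 -0.027  -0.0147  0.0156  0.0178]
L 0.13 387 X [-0.0108 -0.0103  0.0064] Y [-0.018  -0.0179 -0.0066  0.0158  0.0179]
L 0.16 467 X [-0.0109 -0.0103  0.0085] Y [-0.0181 -0.0179 -0.0068  0.0159  0.0175]
R 0.19 447 X [-0.0225 -0.0079  0.0132] Y [-0.0168 -0.0142  0.0154  0.0262  0.0291]
R 0.21 686 X [-0.0109 -0.0101  0.0135] Y [-0.0178 -0.0154  0.0157  0.027   0.0293]
R 0.13 374 X [-0.0268 -0.0161  0.0056] Y [-0.0117 -0.0115  0.0147  0.0178  0.018 ]
R 0.16 371 X [-0.0276 -0.0105  0.0086] Y [-0.0156 -0.0152  0.0149  0.0179  0.018 ]
red 44 [392.81818182 259.90909091] [0.5973 0.0091 0.1176]
378 257 63 50
```

The wrist view shows the caps at (197,320) and (423,320), and the catch at (393,260). Both uprights measure 36 mm wide and 199 mm apart, which agrees with the given sizes. That gives a rack origin of about (601.4, 9.7), a yaw of 0.066 and a seat height of about 101 mm. I'll move to the pre-insert pose.

Converted, 212 mm is 0.265, 208 mm is 0.26.

Emit:
arm_command(plan=[[[0.025, 0.05, 0, 0, 0, 0, 1], [0.0525, 0.1, 0, 0, 0, 0, 1], [0.055, 0.12, 0.025, 0, 0, 0, 1], [0.055, 0.12, 0.0813, 0, 0, 0, 1], [0.055, 0.12, 0.1375, 0, 0, 0, 1], [0.055, 0.12, 0.1938, 0, 0, 0, 1], [0.055, 0.12, 0.2375, 0, 0, 0, 1], [0.0525, 0.12, 0.26, 0, 0, 0, 1], [0.0525, 0.12, 0.265, 0, 0, 0, 1], [0.0525, 0.12, 0.265, 0, 0, 0, 1], [0.0525, 0.12, 0.265, 0, 0, 0, 1], [0.0525, 0.12, 0.265, 0, 0, 0, 1]]])

```text
time_s: 7.35
ee_pos: [0.4984, 0.0022, 0.1397]
eef_rot: [-3.141, 0.002, -3.076]
force: [-0.5, -0.4, -2.4]
grip_width: 0.0296
grip_force: 40.0
```

```bash
python3 - <<'E'
from h import *
goto((497.6,2.8,137.9),3.208)
E
```

```text
tcp [498.4   2.2 139.7] [-3.141e+00  2.000e-03 -3.076e+00] t 7.35 F [-0.5 -0.4 -2.4] w 29.6
shift [0.7 0.7 1.8] turn [-0.     0.002 -0.001]
```

Converted, 0.6 mm is 0.0008.

Emit:
arm_command(plan=[[[0, 0.0008, 0, 0, 0, 0, 1], [0, 0.0008, 0, 0, 0, 0, 1], [0, 0.0008, 0, 0, 0, 0, 1], [0, 0.0008, 0, 0, 0, 0, 1]]])

```text
time_s: 7.75
ee_pos: [0.4979, 0.0027, 0.1385]
eef_rot: [-3.142, 0.0, -3.076]
force: [0.3, -0.3, -2.7]
grip_width: 0.0294
grip_force: 40.0
```

```bash
python3 - <<'E'
from h import *
goto((497.6,2.8,137.9),3.208)
im,d,P=cloud('side'); print('t',tool()[2]['time_s'])
hsv=cv2.cvtColor(im,cv2.COLOR_BGR2HSV); m=(cv2.inRange(hsv,(100,120,40),(125,255,255))>0)&(P[...,2]>.215)&(P[...,1]>-.05)&(P[...,0]>.5)&(P[...,0]<.62)
p=P[m];p=p[p[:,2]>np.percentile(p[:,2],80)-.004];print('pad',len(p),np.percentile(p,[10,50,90],axis=0).round(4).tolist())
E
```

```text
tcp [497.9   2.7 138.5] [-3.142  0.    -3.076] t 7.75 F [ 0.3 -0.3 -2.7] w 29.4
shift [0.3 0.2 0.6] turn [-0.     0.    -0.001]
t 7.8
pad 21 [[0.5195, 0.0237, 0.2592], [0.5265, 0.0467, 0.2782], [0.5308, 0.0896, 0.2804]]
```

Converted, -18 mm is -0.0225, -17 mm is -0.0213.

Emit:
arm_command(plan=[[[-0.0063, 0, 0.0005, 0, 0, 0, 1], [-0.0125, 0, 0.0005, 0, 0, 0, 1], [-0.0175, 0, 0.0005, 0, 0, 0, 1], [-0.02, 0, 0.0005, 0, 0, 0, 1], [-0.02, 0, 0.0005, 0, 0, 0, 1], [-0.0213, 0, 0.0005, 0, 0, 0, 1], [-0.0213, 0, 0.0005, 0, 0, 0, 1], [-0.0225, 0, 0.0005, 0, 0, 0, 1], [-0.0225, 0, 0.0005, 0, 0, 0, 1]]])

```text
time_s: 8.7
ee_pos: [0.5159, 0.0038, 0.1381]
eef_rot: [-3.142, 0.0, -3.076]
force: [0.4, -0.1, -3.4]
grip_width: 0.0297
grip_force: 40.0
```

Converted, -1.5 mm is -0.0019, -1 mm is -0.0013.

Emit:
arm_command(plan=[[[-0.0006, 0, 0, 0, 0, 0, 1], [-0.0013, 0, 0, 0, 0, 0, 1], [-0.0019, 0, 0, 0, 0, 0, 1], [-0.0019, 0, 0, 0, 0, 0, 1]]])

```text
time_s: 9.1
ee_pos: [0.5174, 0.004, 0.138]
eef_rot: [-3.142, -0.0, -3.076]
force: [0.7, -0.1, -3.3]
grip_width: 0.0297
grip_force: 40.0
```

Converted, -2 mm is -0.0025, -1.5 mm is -0.0019.

Emit:
arm_command(plan=[[[-0.0006, 0, 0, 0, 0, 0, 1], [-0.0013, 0, 0, 0, 0, 0, 1], [-0.0019, 0, 0, 0, 0, 0, 1], [-0.0025, 0, 0, 0, 0, 0, 1], [-0.0025, 0, 0, 0, 0, 0, 1]]])

```text
time_s: 9.6
ee_pos: [0.5194, 0.0041, 0.138]
eef_rot: [-3.142, -0.0, -3.076]
force: [-0.1, 0.1, -2.1]
grip_width: 0.0294
grip_force: 40.0
```

Emit:
arm_command(plan=[[[-0.0006, 0, 0, 0, 0, 0, 1], [-0.0013, 0, 0, 0, 0, 0, 1], [-0.0019, 0, 0, 0, 0, 0, 1], [-0.0025, 0, 0, 0, 0, 0, 1], [-0.0025, 0, 0, 0, 0, 0, 1]]])

```text
time_s: 10.1
ee_pos: [0.5214, 0.0042, 0.138]
eef_rot: [-3.142, -0.0, -3.076]
force: [0.0, 1.0, -2.5]
grip_width: 0.0297
grip_force: 40.0
```

Converted, -4 mm is -0.005, -3 mm is -0.0038.

Emit:
arm_command(plan=[[[-0.0013, 0, 0, 0, 0, 0, 1], [-0.0025, 0, 0, 0, 0, 0, 1], [-0.0038, 0, 0, 0, 0, 0, 1], [-0.005, 0, 0, 0, 0, 0, 1], [-0.005, 0, 0, 0, 0, 0, 1]]])

```text
time_s: 10.6
ee_pos: [0.5254, 0.0045, 0.138]
eef_rot: [-3.142, -0.0, -3.076]
force: [0.1, -0.2, -2.9]
grip_width: 0.0299
grip_force: 40.0
```

Converted, -1.5 mm is -0.0019, -1 mm is -0.0013.

Emit:
arm_command(plan=[[[-0.0006, 0, 0, 0, 0, 0, 1], [-0.0013, 0, 0, 0, 0, 0, 1], [-0.0019, 0, 0, 0, 0, 0, 1], [-0.0019, 0, 0, 0, 0, 0, 1]]])

```text
time_s: 11.0
ee_pos: [0.5259, 0.0045, 0.1379]
eef_rot: [3.142, -0.002, -3.076]
force: [-8.0, -1.4, 0.4]
grip_width: 0.0299
grip_force: 40.0
```

Converted, 3 mm is 0.0038, 1.2 mm is 0.0015.

Emit:
arm_command(plan=[[[0.0015, 0, 0, 0, 0, 0, 1], [0.0015, 0, 0, 0, 0, 0, 1], [0.0015, 0, 0, 0, 0, 0, 1], [0.0015, 0, 0.0013, 0, 0, 0, 1], [0.0015, 0, 0.0025, 0, 0, 0, 1], [0.0015, 0, 0.0038, 0, 0, 0, 1], [0.0015, 0, 0.0038, 0, 0, 0, 1]]])

```text
time_s: 11.7
ee_pos: [0.5257, 0.0045, 0.135]
eef_rot: [3.142, 0.0, -3.076]
force: [-0.9, -0.0, -0.8]
grip_width: 0.0299
grip_force: 40.0
```

Converted, 2 mm is 0.0025, 1.5 mm is 0.0019.

Emit:
arm_command(plan=[[[0, 0, 0.0006, 0, 0, 0, 1], [0, 0, 0.0013, 0, 0, 0, 1], [0, 0, 0.0019, 0, 0, 0, 1], [0, 0, 0.0025, 0, 0, 0, 1], [0, 0, 0.0025, 0, 0, 0, 1]]])

```text
time_s: 12.2
ee_pos: [0.5256, 0.0045, 0.133]
eef_rot: [-3.142, -0.0, -3.076]
force: [-2.1, 0.2, 1.0]
grip_width: 0.0298
grip_force: 40.0
```

```bash
python3 - <<'E'
from h import *
goto((527,4.8,137.9),3.208)
a,_=cams.camera('side'); b,_=cams.camera('scene')
cv2.imwrite('pics/c4.png',cv2.resize(np.hstack([a[120:280,270:430],b[180:340,310:470]]),(800,400),interpolation=3))
E
```

```text
tcp [525.6   4.5 133. ] [-3.142 -0.    -3.076] t 12.2 F [-2.1  0.2  1. ] w 29.8
shift [-1.4  0.2 -4.9] turn [-0.    -0.    -0.001]
```

View pics/c4.png

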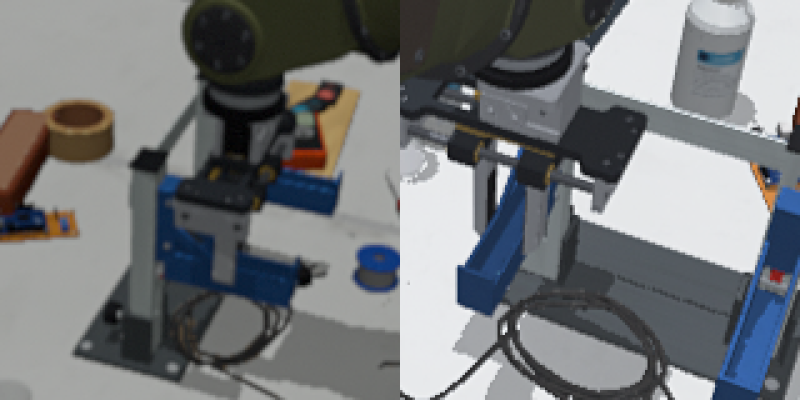

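Both views show the arm flush against the upright and level. Before releasing, I'll lower it a little more and tug gently to confirm it's hooked.

Converted, 2.4 mm is 0.003, 1.6 mm is 0.002.

Emit:
arm_command(plan=[[[0, 0, 0.0006, 0, 0, 0, 1], [0, 0, 0.0013, 0, 0, 0, 1], [0, 0, 0.0019, 0, 0, 0, 1], [0, 0, 0.0019, 0, 0, 0, 1], [0.001, 0, 0.0019, 0, 0, 0, 1], [0.002, 0, 0.0019, 0, 0, 0, 1], [0.003, 0, 0.0019, 0, 0, 0, 1], [0.003, 0, 0.0019, 0, 0, 0, 1]]])

```text
time_s: 13.1
ee_pos: [0.5241, 0.0044, 0.1319]
eef_rot: [-3.141, 0.003, -3.076]
force: [7.1, 0.2, -0.6]
grip_width: 0.0297
grip_force: 40.0
```

Converted, -1.8 mm is -0.0023, -1 mm is -0.0013.

Emit:
arm_command(plan=[[[-0.0013, 0, 0, 0, 0, 0, 1], [-0.0023, 0, 0, 0, 0, 0, 1], [-0.0023, 0, 0, 0, 0, 0, 1], [-0.0023, 0, 0, 0, 0, 0, -1], [-0.0023, 0, 0, 0, 0, 0, -1], [-0.0023, 0, 0, 0, 0, 0, -1], [-0.0023, 0, 0, 0, 0, 0, -1], [-0.0023, 0, 0, 0, 0, 0, -1], [-0.0023, 0, 0, 0, 0, 0, -1], [-0.0023, 0, 0, 0, 0, 0, -1], [-0.0023, 0, 0, 0, 0, 0, -1]]])

```text
time_s: 14.2
ee_pos: [0.525, 0.0045, 0.1316]
eef_rot: [-3.142, 0.0, -3.076]
force: [-0.6, -0.4, -0.2]
grip_width: 0.0901
grip_force: 0.0
```

Converted, -165 mm is -0.2063, -140 mm is -0.175.

Emit:
arm_command(plan=[[[0, 0, -0.025, 0, 0, 0, -1], [0, 0, -0.075, 0, 0, 0, -1], [0, 0, -0.125, 0, 0, 0, -1], [0, 0, -0.175, 0, 0, 0, 1], [0, 0, -0.2063, 0, 0, 0, 1], [0, 0, -0.2063, 0, 0, 0, 1], [0, 0, -0.2063, 0, 0, 0, 1]]])

```text
time_s: 14.9
ee_pos: [0.5249, 0.0045, 0.2962]
eef_rot: [3.142, -0.0, -3.076]
force: [-0.0, 0.6, -0.7]
grip_width: 0.0657
grip_force: 0.0
```

```bash
cat > pad.py <<'E'
from h import *
im,d,P=cloud('wrist')
hsv=cv2.cvtColor(im,cv2.COLOR_BGR2HSV)
k=(cv2.inRange(hsv,(100,120,40),(125,255,255))>0)&(d>0)
for nm,y in(('L',.009),('R',-.19)):
    m=k&(P[...,2]>.195)&(P[...,2]<.235)&(abs(P[...,1]-y)<.03)&(P[...,0]>.57)&(P[...,0]<.62)
    p=P[m]
    if len(p)>20: r=cv2.minAreaRect((p[:,:2]*1000).astype(np.float32)); print(nm,len(p),np.percentile(p[:,2],[10,50,90]).round(4),np.array(r[0]).round(1),np.round(r[1],1),round(r[2],1))
c=(cv2.inRange(hsv,(0,150,60),(8,255,255))>0)&(P[...,0]>.56)&(P[...,0]<.63)&(P[...,1]>-.22)&(P[...,2]>.08)
N,L,S,C=cv2.connectedComponentsWithStats(c.astype(np.uint8))
for i in range(1,N):
    if S[i,4]>4: print('red',S[i,4],C[i].round(),np.median(P[L==i],0).round(4))
cv2.imwrite('pics/pad.png',im)
E
python3 - <<'E'
from pad import *
goto((587.8,8.8,235),3.208)
E
```

```text
L 1005 [0.2208 0.2218 0.2225] [585.5   8.8] [23.9 28.5] 4.3
R 1061 [0.2035 0.2065 0.2075] [ 601.2 -189.3] [23.7 30.2] 3.7
tcp [524.7   4.5 295.4] [ 3.141e+00 -1.000e-03 -3.076e+00] t 14.95 F [ 0.2  0.1 -0.3] w 61.2
shift [-63.3   0.2  60.4] turn [ 0.    -0.001 -0.001]
```

Converted, 68 mm is 0.085, 65 mm is 0.0813.

Emit:
arm_command(plan=[[[-0.0375, 0, 0, 0, 0, 0, 1], [-0.0688, 0, 0, 0, 0, 0, 1], [-0.0775, 0, 0, 0, 0, 0, 1], [-0.0775, 0, 0, 0, 0, 0, 1], [-0.0775, 0, 0.025, 0, 0, 0, 1], [-0.0775, 0, 0.05, 0, 0, 0, 1], [-0.0775, 0, 0.0688, 0, 0, 0, 1], [-0.0775, 0, 0.0813, 0, 0, 0, 1], [-0.0775, 0, 0.085, 0, 0, 0, 1], [-0.0775, 0, 0.085, 0, 0, 0, 1], [-0.0775, 0, 0.085, 0, 0, 0, 1], [-0.0775, 0, 0.085, 0, 0, 0, 1]]])

```text
time_s: 16.15
ee_pos: [0.5871, 0.0085, 0.2293]
eef_rot: [-3.141, 0.001, -3.076]
force: [0.3, 1.4, 0.4]
grip_width: 0.0005
grip_force: 0.0
```

Converted, 8 mm is 0.01, 7 mm is 0.0088.

Emit:
arm_command(plan=[[[0, 0, 0.0025, 0, 0, 0, 1], [0, 0, 0.005, 0, 0, 0, 1], [0, 0, 0.0075, 0, 0, 0, 1], [0, 0, 0.0088, 0, 0, 0, 1], [0, 0, 0.01, 0, 0, 0, 1], [0, 0, 0.01, 0, 0, 0, 1]]])

```text
time_s: 16.75
ee_pos: [0.587, 0.0085, 0.2207]
eef_rot: [-3.142, 0.0, -3.076]
force: [-0.2, -0.3, 1.9]
grip_width: 0.0005
grip_force: 1.4
```

Converted, 2 mm is 0.0025, 1.5 mm is 0.0019.

Emit:
arm_command(plan=[[[0, 0, 0.0006, 0, 0, 0, 1], [0, 0, 0.0013, 0, 0, 0, 1], [0, 0, 0.0019, 0, 0, 0, 1], [0, 0, 0.0025, 0, 0, 0, 1], [0, 0, 0.0025, 0, 0, 0, 1]]])

```text
time_s: 17.25
ee_pos: [0.587, 0.0085, 0.2186]
eef_rot: [-3.142, 0.0, -3.076]
force: [0.5, 0.1, 4.8]
grip_width: 0.0004
grip_force: 2.2
```

Contact is made and the arm is moving down under light force. I'll continue pressing.

Converted, 3 mm is 0.0038, 2.5 mm is 0.0031.

Emit:
arm_command(plan=[[[0, 0, 0.0006, 0, 0, 0, 1], [0, 0, 0.0013, 0, 0, 0, 1], [0, 0, 0.0019, 0, 0, 0, 1], [0, 0, 0.0025, 0, 0, 0, 1], [0, 0, 0.0031, 0, 0, 0, 1], [0, 0, 0.0038, 0, 0, 0, 1], [0, 0, 0.0038, 0, 0, 0, 1]]])

```text
time_s: 17.95
ee_pos: [0.5871, 0.0085, 0.2156]
eef_rot: [-3.142, 0.001, -3.076]
force: [1.5, -0.0, 3.5]
grip_width: 0.0003
grip_force: 2.1
```

Converted, 3 mm is 0.0038, 1.5 mm is 0.0019.

Emit:
arm_command(plan=[[[0, 0, 0.0006, 0, 0, 0, 1], [0, 0, 0.0013, 0, 0, 0, 1], [0, 0, 0.0019, 0, 0, 0, 1], [0, 0, 0.0025, 0, 0, 0, 1], [0, 0, 0.0031, 0, 0, 0, 1], [0, 0, 0.0038, 0, 0, 0, 1], [0, 0, 0.0038, 0, 0, 0, 1]]])

```text
time_s: 18.65
ee_pos: [0.5864, 0.0085, 0.2119]
eef_rot: [3.141, -0.002, -3.076]
force: [0.1, 0.1, 0.3]
grip_width: 0.0002
grip_force: 0.1
```

Converted, 3 mm is 0.0038, 2.5 mm is 0.0031.

Emit:
arm_command(plan=[[[0, 0, 0.0006, 0, 0, 0, 1], [0, 0, 0.0013, 0, 0, 0, 1], [0, 0, 0.0019, 0, 0, 0, 1], [0, 0, 0.0025, 0, 0, 0, 1], [0, 0, 0.0031, 0, 0, 0, 1], [0, 0, 0.0038, 0, 0, 0, 1], [0, 0, 0.0038, 0, 0, 0, 1]]])

```text
time_s: 19.35
ee_pos: [0.5868, 0.0085, 0.2094]
eef_rot: [3.142, -0.0, -3.076]
force: [-0.6, 0.3, 0.2]
grip_width: 0.0006
grip_force: 0.0
```

Converted, 2 mm is 0.0025, 1.5 mm is 0.0019.

Emit:
arm_command(plan=[[[0, 0, 0.0006, 0, 0, 0, 1], [0, 0, 0.0013, 0, 0, 0, 1], [0, 0, 0.0019, 0, 0, 0, 1], [0, 0, 0.0025, 0, 0, 0, 1], [0, 0, 0.0025, 0, 0, 0, 1]]])

```text
time_s: 19.85
ee_pos: [0.5869, 0.0085, 0.2075]
eef_rot: [-3.142, -0.0, -3.076]
force: [0.1, 0.4, -0.0]
grip_width: 0.0002
grip_force: 0.0
```

Emit:
arm_command(plan=[[[0, 0, 0.0006, 0, 0, 0, 1], [0, 0, 0.0013, 0, 0, 0, 1], [0, 0, 0.0019, 0, 0, 0, 1], [0, 0, 0.0019, 0, 0, 0, 1]]])

```text
time_s: 20.25
ee_pos: [0.587, 0.0085, 0.2069]
eef_rot: [-3.141, 0.001, -3.076]
force: [-2.1, -0.4, 6.4]
grip_width: 0.0008
grip_force: 3.4
```

Converted, 1.5 mm is 0.0019, 1 mm is 0.0013.

Emit:
arm_command(plan=[[[0, 0, 0.0006, 0, 0, 0, 1], [0, 0, 0.0013, 0, 0, 0, 1], [0, 0, 0.0019, 0, 0, 0, 1], [0, 0, 0.0019, 0, 0, 0, 1]]])

```text
time_s: 20.65
ee_pos: [0.5871, 0.0085, 0.2067]
eef_rot: [-3.141, 0.002, -3.076]
force: [-6.4, 0.3, 16.7]
grip_width: 0.0006
grip_force: 8.3
```

Emit:
arm_command(plan=[[[0, 0, 0.0005, 0, 0, 0, 1], [0, 0, 0.001, 0, 0, 0, 1], [0, 0, 0.001, 0, 0, 0, 1], [0, 0, -0.0063, 0, 0, 0, 1], [0, 0, -0.05, 0, 0, 0, 1], [0, 0, -0.1063, 0, 0, 0, 1], [0.0375, 0, -0.1125, 0, 0, 0, 1], [0.075, 0, -0.1125, 0, 0, 0, 1], [0.0775, 0, -0.1125, 0, 0, 0, 1], [0.0775, 0, -0.1125, 0, 0, 0, 1]]])

```text
time_s: 21.65
ee_pos: [0.525, 0.0044, 0.295]
eef_rot: [-3.142, 0.001, -3.077]
force: [0.0, -1.0, 0.2]
grip_width: 0.0008
grip_force: 0.0
```

```bash
python3 - <<'E'
from pad import *
goto((587.8,8.8,235),3.208)
a,_=cams.camera('side')
cv2.imwrite('pics/c5.png',np.hstack([cv2.resize(im[150:390,100:480],(475,300)),cv2.resize(a[120:280,270:430],(300,300),interpolation=3)]))
E
```

```text
R 1015 [0.2055 0.2071 0.2079] [ 601.7 -189.6] [23.3 29.7] 4.3
tcp [525.4   4.4 294.7] [-3.142  0.    -3.076] t 21.7 F [-0.3  0.  -0.8] w 0.7
shift [-62.6   0.3  59.7] turn [-0.     0.    -0.001]
```

View pics/c5.png

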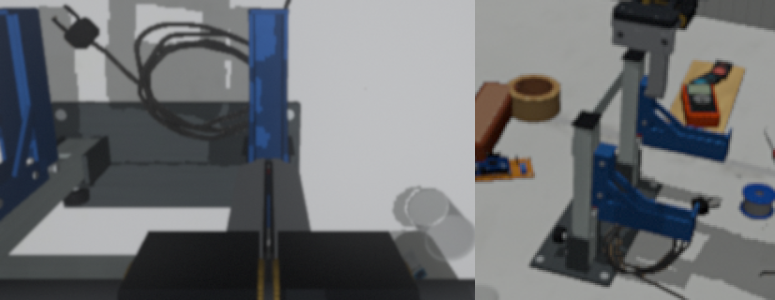

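The side crop shows the arm hanging level like the fitted one, but the closed fingers block the wrist's view of the pad. I'll move aside to measure.

Converted, -95 mm is -0.1188, -90 mm is -0.1125.

Emit:
arm_command(plan=[[[0, -0.025, -0.0375, 0, 0, 0, 1], [0, -0.075, -0.0688, 0, 0, 0, 1], [-0.0125, -0.1125, -0.0688, 0, 0, 0, 1], [-0.025, -0.1188, -0.0688, 0, 0, 0, 1], [-0.025, -0.1188, -0.0688, 0, 0, 0, 1]]])

```text
time_s: 22.25
ee_pos: [0.5522, -0.09, 0.3483]
eef_rot: [3.141, -0.002, -3.078]
force: [0.8, 0.3, 0.2]
grip_width: 0.0007
grip_force: 0.0
```

```bash
python3 - <<'E'
from pad import *
cv2.imwrite('pics/c6.png',cv2.resize(im[180:340,150:470],(800,400),interpolation=3)); goto((0,0,0),3.2)
for n in('scene','side'):
    a,dd,Q=cloud(n); h=cv2.cvtColor(a,cv2.COLOR_BGR2HSV)
    c=(cv2.inRange(h,(0,140,50),(8,255,255))>0)&(Q[...,0]>.56)&(Q[...,0]<.64)&(Q[...,1]>-.22)&(Q[...,1]<.05)
    N,L,S,C=cv2.connectedComponentsWithStats(c.astype(np.uint8))
    for i in range(1,N):
        if S[i,4]>2: print(n,'red',S[i,4],C[i].round(),np.median(Q[L==i],0).round(4))
    b=(cv2.inRange(h,(100,120,40),(125,255,255))>0)&(Q[...,0]>.4)&(Q[...,0]<.64)
    for y in(.009,-.19):
        q=Q[b&(abs(Q[...,1]-y)<.04)&(Q[...,2]>.09)&(Q[...,2]<.23)]; print(n,y,np.percentile(q[:,2],[1,99]).round(4),q[q[:,0]<np.percentile(q[:,0],8)].mean(0).round(4))
E
```

```text
L 698 [0.2062 0.2072 0.2082] [585.9   9.1] [22.6 28.3] 3.6
R 661 [0.2069 0.2078 0.2086] [ 600.6 -189. ] [22.6 28.6] 4.5
tcp [551.7 -89.2 348.5] [ 3.141e+00 -2.000e-03 -3.077e+00] t 22.3 F [ 0.4  0.  -0.6] w 1.0
shift [544.2 124.6 349.4] turn [ 0.001 -0.002  0.006]
scene red 16 [460. 290.] [ 0.6085 -0.1921  0.1147]
scene 0.009 [0.0996 0.2069] [4.586e-01 2.000e-04 1.247e-01]
scene -0.19 [0.1012 0.2078] [ 0.4714 -0.1971  0.126 ]
side 0.009 [0.1021 0.2075] [0.4652 0.0099 0.1242]
side -0.19 [0.1052 0.2085] [ 0.48   -0.187   0.1245]
```

View pics/c6.png

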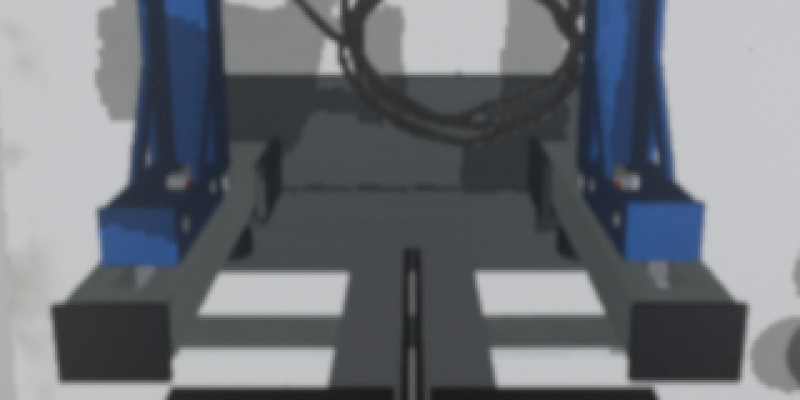

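Converted, -170 mm is -0.2125, 160 mm is 0.2.

Emit:
arm_command(plan=[[[0.025, -0.025, -0.025, 0, 0, 0, 1], [0.075, -0.0625, -0.0375, 0, 0, 0, 1], [0.125, -0.1125, -0.0375, 0, 0, 0, 1], [0.1625, -0.1625, -0.0375, 0, 0, 0, 1], [0.2, -0.2125, -0.0375, 0, 0, 0, 1], [0.2, -0.2125, -0.0375, 0, 0, 0, 1]]])

```text
time_s: 23.0
ee_pos: [0.4002, -0.2714, 0.3798]
eef_rot: [-3.141, 0.0, -3.08]
force: [0.1, 1.3, 0.2]
grip_width: 0.0003
grip_force: 0.0
```

```bash
python3 - <<'E'
from h import *
goto((0,0,0),3.2); ims=[]
for n in('scene','side'):
    a,dd,Q=cloud(n); h=cv2.cvtColor(a,cv2.COLOR_BGR2HSV)
    c=((cv2.inRange(h,(0,110,50),(9,255,255))|cv2.inRange(h,(175,110,50),(180,255,255)))>0)&(Q[...,0]>.56)&(Q[...,0]<.64)&(Q[...,1]>-.22)&(Q[...,1]<.05)
    N,L,S,C=cv2.connectedComponentsWithStats(c.astype(np.uint8))
    for i in range(1,N): print(n,'red',S[i,4],C[i].round(),np.median(Q[L==i],0).round(4))
    ims.append(a)
cv2.imwrite('pics/c7.png',cv2.resize(np.hstack([ims[0][190:350,330:490],ims[1][130:290,280:440]]),(800,400),interpolation=3))
E
```

```text
tcp [ 400.2 -271.4  379.8] [-3.141  0.    -3.08 ] t 23.0 F [0.1 1.3 0.2] w 0.3
shift [382.7 296.1 379.6] turn [-0.001  0.     0.004]
scene red 3 [364. 258.] [0.5971 0.0113 0.1106]
scene red 21 [460. 290.] [ 0.6082 -0.1931  0.1152]
side red 1 [357. 192.] [ 0.6101 -0.1848  0.1118]
```

View pics/c7.png

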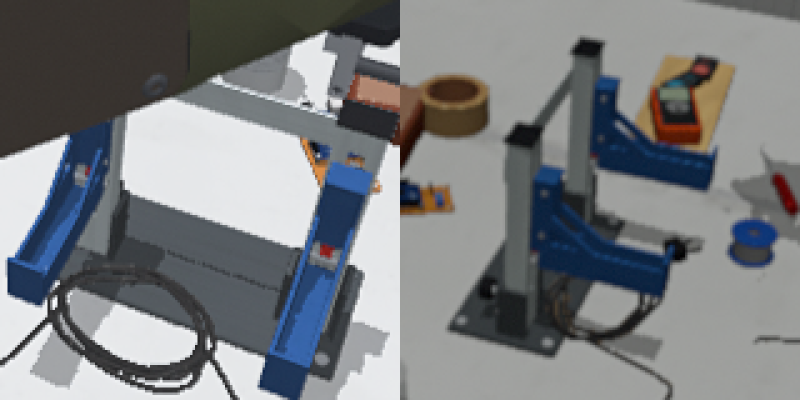

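Both arms look alike, with the red catch showing over the grey tooth bar at (82,172) on the left and (325,252) on the right. The left pad stands level with the fitted one (207.2 against 207.8 mm). I met the hard stop there at about 17 N, and the gripper is clear, so I'm handing in.

```bash
python3 -c "
from station import ctrl
print(ctrl.hand_in())"
```

```text
the job is handed in; nothing more can be done
None
```

The blue arm is hooked into both slots of the left upright and pressed down to its stop, within 1 mm of the fitted arm's height. I let go of it and handed the job in at about 23 s; the hand-in gave no verdict, and only part of the left catch could be seen, though it appeared to be out over the tooth.

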